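Hold the drum sander's guard open for inspection

TASK

The sanding drum needs a look: first switch the sander off by pushing the longer of the two lever switches all the way over, away from you, and leave the shorter lever (the dust extractor) on. Then raise the sander's spring-loaded guard flap by its steel bar to 50 degrees from closed and hold it still there with the gripper; finish while still holding it, because it would snap shut if let go. Do not raise the guard before the switch is off, and leave the cork sanding block and the pile of coasters in front of the sander where they are.

Things in the scene. Friction and masses are not known exactly. Their poses are not given: they have to be found in the camera images.
- guard (a joint): Angle of the guard flap in rad: 0 closed (lying level on top of the sander), growing as its robot-side edge rises; 50 degrees is 0.873. It reaches 1.6 at most. Its own weight and a spring close it from any angle, with about 3 to 5 N felt at the bar.
- guard_bar (a point): Middle of the steel bar by which the guard is raised: a round bar 12 mm thick, parallel to the hinge, 140 mm long between its two side arms, in the plane of the flap, its centre 55 mm in front of the flap's front edge (free space on both sides and below, 146 mm above the bench when shut). It lies 225 mm from the hinge line and moves on an arc about it.
- guard_hinge (a point): Middle of the guard's hinge line, on top of the sander at its far edge, 140 mm above the bench. Its x axis points away from the robot's side (from bar to hinge), y along the hinge line, z up. The guard is a plywood plate 168 x 330 mm, 10 mm thick, with a black round stub 64 mm across and 30 mm high near the hinge.
- sander: The drum sander, fixed: a plywood box 200 mm deep, 340 mm wide, 140 mm high, origin under its centre, x axis away from the robot's side, z up; the hinge line lies 70 mm beyond its centre. A motor stands on its left (+y) end, out to 300 mm from the centre.
- long_switch (a joint): Angle in rad of the longer lever, the sander's switch: 0 leans fully towards the robot (on), 1.0 leans fully away (off): the stem leans 0.5 rad towards the robot at 0, stands upright at 0.5 and leans 0.5 rad away at 1.0. It takes about 1 N at the tip and stays where it is left.
- long_switch_tip (a point): Centre of the black ball, 26 mm across, atop the longer lever: a stem 10 mm thick, 100 mm from pivot to ball, on a fixed grey block 70 x 50 x 25 mm beside the sander's front, left or right (the shorter on the other side); pivot 22 mm up, mid-block. The frame turns with the lever: y axis along the pivot; x axis away from the robot, tipped down by the joint value.
- short_switch (a joint): Angle in rad of the shorter lever, the dust extractor's switch: as for the longer lever; it is to be left on (near 0).
- short_switch_tip (a point): Centre of the black ball, 26 mm across, on the tip of the shorter lever, 55 mm from its pivot; otherwise like the longer one.
- sanding_block: Bystander: cork sanding block, 60 x 80 x 28 mm, lying on the bench in front of the sander. It is loose. Origin at the centre of its underside; leave it alone.
- coasters: Bystander: little pile of three round wooden coasters, 84 mm across, 34 mm high, in front of the sander. It is loose. Origin at the centre of its underside; leave it alone.
Mind the look-alikes: they are no part of the job. Leave any green look-alike of the part that bears short_switch alone.

How it is judged:
By the outcome, as a careful person would: the job done as asked, in the order asked, and still so for the second after the job is handed in, while the arm keeps its last pose, push and grip.
It also fails if it takes over 45 s, if anything falls off the work surface, if the arm or the gripper's body presses on something with over 40 N, if the wrist force passes 120 N, or if a joint passes its speed limit or range.

ROBOT

A 6-joint arm with a two-finger parallel gripper is mounted at the origin on the work surface. World frame = base frame: x ahead of the robot, y to its left, z up, the work surface at z = 0. Lengths are in m, angles in rad, forces in N, time in s.
With the tool pointing down it reaches from about 0.25 to 0.725 m from the base axis. Payload 4 kg.
Tool frame: the origin (TCP) lies on the centre line of the jaws, within the pads' length; the fingertips stand 11 mm ahead of it and the grasp point (between the pads) lies 8 mm behind it (arm.tcp_to_tips is the distance from the TCP to the fingertips, in m); y points along the fingers, x is the direction in which the jaws open and shut, and the axes are right-handed (so a half turn about y gives the same grasp; the last joint's range is limited). The gripper opens to 85 mm and grips with 20 to 120 N. Pads are 22 mm wide; open, the fingers measure 114 mm over their backs; the gripper's body (76 mm by 85 mm) begins 54 mm behind the grasp point. The pads swing forward as they close: fully open they stand 13 mm farther back than shut.
Start: joints at [-1.178, 0.241, 0.005, 1.335, 0, 1.571], TCP at [0.191, -0.462, 0.214] pointing down, gripper open.
Joint ranges: [-2.72, 2.72], [-1.05, 1.87], [-1.09, 1.28], [-1.99, 2.15], [-1.42, 1.44], [-3.14, 3.14]. Speed limits (rad/s): [2.79, 2.79, 3.14, 3.14, 3.14, 3.14].

INTERFACE

Orientations are given as a unit quaternion [w, x, y, z].
In Python, from rig import telemetry, optics, arm, models gives the robot as it stands. The module is installed in compiled form; this text tells all that it offers.
- The arm moves only by the tool drive_tool, never from a script. Its argument "motion" is text: rows parted by semicolons, each of 5 numbers parted by spaces: the shift along the world's x, y, z in mm, then the turn about the world's z in rad, then the gripper's target within -1 to 1 (shut at 1, half-way at 0, fully open at -1). In form: dx dy dz spin claw; .... A call has 1 to 12 rows; each row is the pose to reach, as a shift and turn from the pose commanded when the call began; what a row does not reach only later rows make up. A row lasts 1/8 s, in which the tool goes at most 62.5 mm and 10.7 degrees, less where a joint would pass 70% of its speed; a pose out of reach is approached as far as the arm can. A call with a gripper value outside its range is refused whole. The fingers move at their own pace and stop on an object; "newtons" is the grip in N (left out, the last holds). Time passes only in rows, so rows that repeat a pose let the fingers close. It gives the time, the measured TCP pose, the force and the opening at its end, in the units of the state.
- telemetry.read_state(): the state, without advancing time (a new reading comes with each control period).
- optics.get_image(name): name is "scene" or "side" or "wrist"; returns a dict with "color" (420x560x3 uint8, red, green, blue), "depth" (420x560 float32, m along the optical axis (not along the pixel's ray), 0 where there is no reading), "fov_y" (degrees; the focal length in pixels is half the picture's height over the tangent of half this angle, whatever the lens; pixels are square), "cx", "cy" (the principal point, pixels), "D" ([k1, k2, p1, p2, k3] as OpenCV has them; the pictures are not rectified), "R" (3x3) and "t" (3): a world point X has camera coordinates R X + t. Camera axes: x right, y down, z forward; pixel columns grow to the right and rows downward; lengths in m; the calibration is good to about 2 mm. A picture is of the moment at which its call begins.
- arm.finish_job(): hands the job in, once; it reports no verdict.
Trained networks look in the newest picture that a camera, given by its name, has taken for a name from the list of things; names that differ only in an ending like _2 or _b are one class to them, and where a whole thing is asked for, a point or a joint stands for the part that bears it (a point fixed in the world has none). Each returns a list of dicts, best first, with "conf" (0 to 1); they miss things now and then, are a little off and sometimes report something else, mostly with a low value. They report only what shows in the picture. A call takes as long as a camera call. They do not tell look-alikes from the thing itself.
- models.silhouettes(camera, query): "mask" (420x560 bool, what is visible of it) and "rect" ([left, top, width, height] in pixels, round what is visible of it).
- models.place_of(camera, query): "at" ([column, row] in pixels: a listed point, or the origin of a listed thing).
The state is a dict: "t": time; "joints": joint angles; "dq": joint speeds; "tau": joint torques, N m; "tool_pos": TCP position; "orientation": TCP orientation; "force": force on the tool from outside, world axes, zero at the start; "wrist_torque": the same for the moment, N m; "grip_width": finger opening in m.
Only numpy, scipy, OpenCV 4.12 (cv2) and the standard library are available. Lean on these libraries where they do the work, as an engineer would, in place of code of your own. Each camera call takes 0.05 s, during which the arm holds its last target.

## Working session

There is one attempt and no reset: what is moved stays moved. The work goes in short steps, Python scripts to look and compute and a tool call to move; the robot and the scene stay as the last step left them, time stands still between calls to the robot, and variables do not carry over. Pictures are saved under pics/ and viewed, and the job is handed in when it is done.

Besides the shell and the picture viewer there is one more tool, called after ">>>" by a JSON object that holds its "api" and its "payload". drive_tool: Moves the arm, as the interface text tells. Its arguments: {"type":"object","properties":{"motion":{"type":"string"},"newtons":{"type":"number"}},"required":["motion"]}

```bash
mkdir -p pics
cat > h.py <<'E'
import numpy as np,cv2
from rig import telemetry, optics, arm, models
def K(im):
    f=210/np.tan(np.radians(im["fov_y"])/2); return np.array([[f,0,im["cx"]],[0,f,im["cy"]],[0,0,1.]])
def save(im,n): cv2.imwrite("pics/"+n+".png",cv2.cvtColor(im["color"],cv2.COLOR_RGB2BGR))
def world(im,uv,d=None):
    uv=np.atleast_2d(np.array(uv,float))
    n=cv2.undistortPoints(uv[:,None],K(im),np.array(im["D"],float))[:,0]
    if d is None: d=np.array([im["depth"][int(round(v)),int(round(u))] for u,v in uv])
    c=np.c_[n,np.ones(len(n))]*np.reshape(d,(-1,1))
    return (c-np.array(im["t"]))@np.array(im["R"])
def proj(im,X):
    R=np.array(im["R"]);p,_=cv2.projectPoints(np.atleast_2d(np.array(X,float)),cv2.Rodrigues(R)[0],np.array(im["t"],float),K(im),np.array(im["D"],float));return p[:,0]
E
python3 - <<'E'
from h import *
s=telemetry.read_state();print({k:np.round(v,3) for k,v in s.items()})
for c in("scene","side","wrist"):
    im=optics.get_image(c);save(im,c+"0");print(c,im["fov_y"],im["D"],-np.array(im["R"]).T@im["t"])
    for q in("long_switch_tip","short_switch_tip","guard_bar","guard_hinge","sander","sanding_block","coasters"):
        for r in models.place_of(c,q)[:4]:
            u,v=r["at"]
            w=world(im,[r["at"]])[0] if 0<=u<559 and 0<=v<419 else None
            print(q,round(r["conf"],2),np.round(r["at"]),np.round(w,3))
E
```

```text
{'t': np.float64(0.0), 'joints': array([-1.178,  0.241,  0.004,  1.335, -0.   ,  1.571]), 'dq': array([ 0.001,  0.   , -0.   ,  0.001, -0.001,  0.   ]), 'tau': array([-2.0000e-03, -3.7232e+01,  2.5241e+01,  1.7000e-02, -0.0000e+00,
        0.0000e+00]), 'tool_pos': array([ 0.191, -0.461,  0.213]), 'orientation': array([ 0.588, -0.588,  0.393, -0.392]), 'force': array([-0.056,  0.448, -0.357]), 'wrist_torque': array([-0.058, -0.011, -0.007]), 'grip_width': np.float64(0.085)}
scene 54.72911676488014 [-0.07610591  0.          0.          0.          0.        ] [0.89654961 0.47889626 0.7795151 ]
long_switch_tip 0.56 [294. 123.] [ 0.447 -0.234  0.12 ]
short_switch_tip 0.55 [408. 320.] [0.542 0.32  0.086]
short_switch_tip 0.54 [459. 290.] [0.412 0.324 0.081]
sanding_block 0.76 [361. 275.] [0.53  0.179 0.026]
coasters 0.62 [327. 186.] [0.52  0.018 0.153]
side 46.403395554873924 [0.03509448 0.         0.         0.         0.        ] [ 0.42653275 -0.73746373  0.74980231]
long_switch_tip 0.93 [194. 334.] [ 0.438 -0.246  0.123]
short_switch_tip 0.58 [140. 170.] [0.397 0.309 0.079]
short_switch_tip 0.46 [197. 160.] [0.535 0.308 0.082]
guard_bar 0.81 [207. 207.] [0.515 0.028 0.149]
guard_bar 0.27 [196. 157.] [0.537 0.318 0.085]
guard_hinge 0.68 [320. 198.] [ 0.736 -0.014  0.151]
sanding_block 0.97 [202. 224.] [0.51  0.126 0.026]
coasters 0.83 [185. 315.] [ 0.431 -0.13   0.033]
wrist 70.64312749166828 [-0.0005991  0.         0.         0.         0.       ] [ 0.26175945 -0.43310745  0.37430109]
```

View pics/scene0.png

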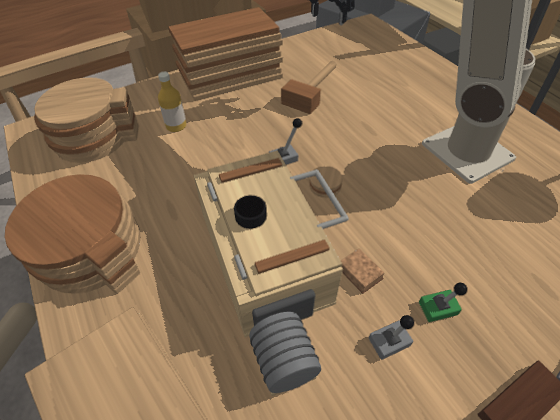

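View pics/side0.png

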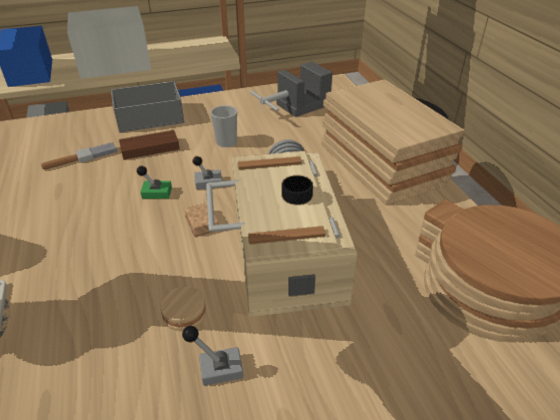

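The long lever's ball is at (190,334) in the side view and (297,123) in the scene view. The bar is at about (210,183) to (211,228) in the side view, and the short grey switch is at (203,165). The green switch at (150,185) is a look-alike.

Run:
```python
from h import *
P=[]
for c in("side","scene"):
    im=optics.get_image(c)
    vv,uu=np.mgrid[0:420,0:560]
    X=world(im,np.c_[uu.ravel(),vv.ravel()],im["depth"].ravel()).reshape(420,560,3)
    col=im["color"].astype(int)
    # sander top plane z
    m=(X[...,2]>.13)&(X[...,2]<.165)&(X[...,0]>.4)&(X[...,0]<.85)&(abs(X[...,1])<.25)
    x=X[m][:,:2]
    print(c,"top",m.sum(),cv2.minAreaRect((x*1000).astype(np.float32)))
    g=(np.ptp(col,axis=2)<25)&m&(X[...,0]<.6)
    gx=X[g]; print("grey",len(gx),gx.min(0).round(3),gx.max(0).round(3))
    n,l=cv2.connectedComponents(g.astype(np.uint8))
    for i in range(1,n):
        if (l==i).sum()>25:
            q=X[l==i];print(" comp",len(q),q.mean(0).round(3),cv2.minAreaRect((q[:,:2]*1000).astype(np.float32)))
    # lever ball: dark
    for nm,(u,v) in dict(side=dict(long=(190,334),short=(198,160)),scene=dict(long=(297,123),short=(408,322)))[c].items():
        d=(col.max(2)<60)&((uu-u)**2+(vv-v)**2<14**2)
        q=X[d];q=q[(q[:,2]>.05)]
        z0=q[:,2].max();print(nm,len(q),np.median(q,0).round(3),z0.round(3),"pix",uu[d].mean(),vv[d].mean(),"cam",(-np.array(im["R"]).T@im["t"]).round(3))
        pc=q.mean(0)
        from scipy.optimize import least_squares
        r=least_squares(lambda p:np.linalg.norm(q-p,axis=1)-.013,np.median(q,0)-[0,0,.01],loss='soft_l1',f_scale=.002);print("  sphere",r.x.round(4))
    # low block of long switch
    b=(X[...,2]>.018)&(X[...,2]<.032)&(X[...,1]<-.19)&(X[...,1]>-.4)&(X[...,0]>.35)&(X[...,0]<.65)
    if b.sum(): print("block",b.sum(),X[b].mean(0),cv2.minAreaRect((X[b][:,:2]*1000).astype(np.float32)))
```

```text
side top 10914 ((643.2672119140625, 14.03045654296875), (343.7461242675781, 260.78759765625), 80.93746948242188)
grey 547 [ 0.504 -0.05   0.142] [0.591 0.105 0.153]
 comp 547 [0.535 0.022 0.149] ((547.2796630859375, 28.411884307861328), (152.62533569335938, 66.37722778320312), 81.1497802734375)
long 189 [ 0.433 -0.243  0.122] 0.128 pix 190.08465608465607 333.4761904761905 cam [ 0.427 -0.737  0.75 ]
  sphere [ 0.4323 -0.2371  0.1133]
short 59 [0.537 0.31  0.078] 0.087 pix 197.27118644067798 160.67796610169492 cam [ 0.427 -0.737  0.75 ]
  sphere [0.5373 0.32   0.0739]
block 889 [ 0.47275905 -0.2466076   0.02511739] ((472.9144592285156, -241.78021240234375), (51.10870361328125, 69.43601989746094), 84.87650299072266)
scene top 13607 ((647.6600341796875, 17.28680419921875), (342.57720947265625, 261.3947448730469), 81.11531829833984)
grey 572 [ 0.51  -0.104  0.143] [0.597 0.111 0.156]
 comp 570 [0.541 0.041 0.15 ] ((552.9083251953125, 33.67703628540039), (150.5080108642578, 67.81790924072266), 81.25117492675781)
long 64 [ 0.441 -0.229  0.121] 0.78 pix 296.78125 122.78125 cam [0.897 0.479 0.78 ]
  sphere [ 0.4356 -0.2353  0.1137]
short 150 [0.545 0.322 0.082] 0.088 pix 406.58666666666664 321.79333333333335 cam [0.897 0.479 0.78 ]
  sphere [0.5399 0.32   0.0731]
block 174 [ 0.46812937 -0.22952182  0.02506999] ((476.4253845214844, -236.4471435546875), (51.72491455078125, 68.2376708984375), 85.99960327148438)
```

Run:
```python
import cv2
a=cv2.imread("pics/side0.png")[140:400,120:380];cv2.imwrite("pics/sidez.png",cv2.resize(a,(600,600),interpolation=2))
a=cv2.imread("pics/scene0.png")[100:370,200:470];cv2.imwrite("pics/scenez.png",cv2.resize(a,(600,600),interpolation=2))
```

```text
(no output)
```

View pics/sidez.png

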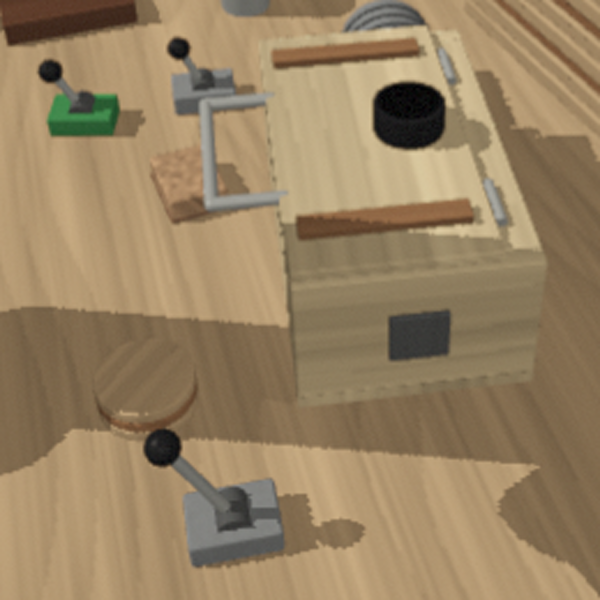

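View pics/scenez.png

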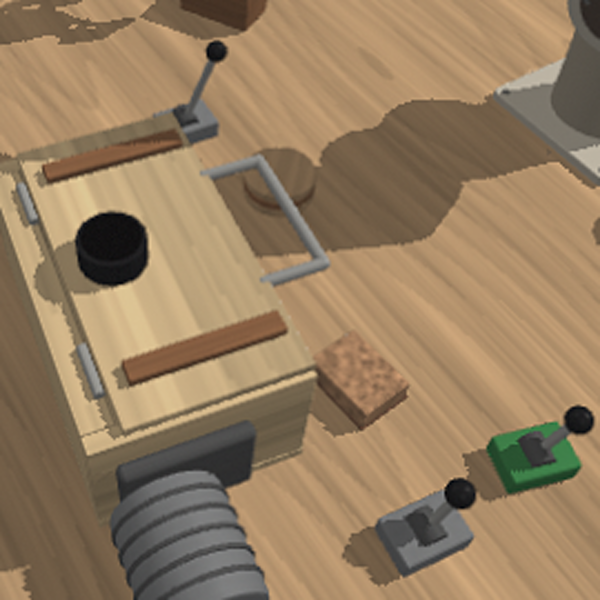

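Run:
```python
from h import *
from scipy.spatial.transform import Rotation as R
s=telemetry.read_state();q=s["orientation"]
print(R.from_quat(np.r_[q[1:],q[0]]).as_matrix().round(3), arm.tcp_to_tips, [a for a in dir(arm) if a[0]!='_'],s["tool_pos"])
```

```text
[[ 0.383  0.     0.924]
 [-0.924  0.     0.383]
 [-0.    -1.     0.   ]] 0.011 ['Unreachable', 'finish_job', 'tcp_to_tips'] [ 0.19138885 -0.46192123  0.2141152 ]
```

>>> {"api": "drive_tool", "payload": {"motion": "30 40 0 0.17 1; 65 80 0 0.34 1; 100 120 0 0.51 1; 135 160 0 0.68 1; 165 195 0 0.85 1; 186 226 0 1.02 1; 186 226 -40 1.02 1; 186 226 -80 1.02 1; 186 226 -103 1.02 1; 186 226 -103 1.02 1", "newtons": 40}}

```text
t: 2.55
tool_pos: [0.3759, -0.2349, 0.1096]
orientation: [0.706, -0.704, 0.057, -0.054]
force: [-0.7, 0.1, -0.5]
grip_width: 0.0001
```

Run:
```python
from h import *
import cv2
im=optics.get_image("side");save(im,"side1")
a=cv2.imread("pics/side1.png")[220:420,80:360];cv2.imwrite("pics/side1z.png",cv2.resize(a,(784,560),interpolation=2))
```

```text
(no output)
```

View pics/side1z.png

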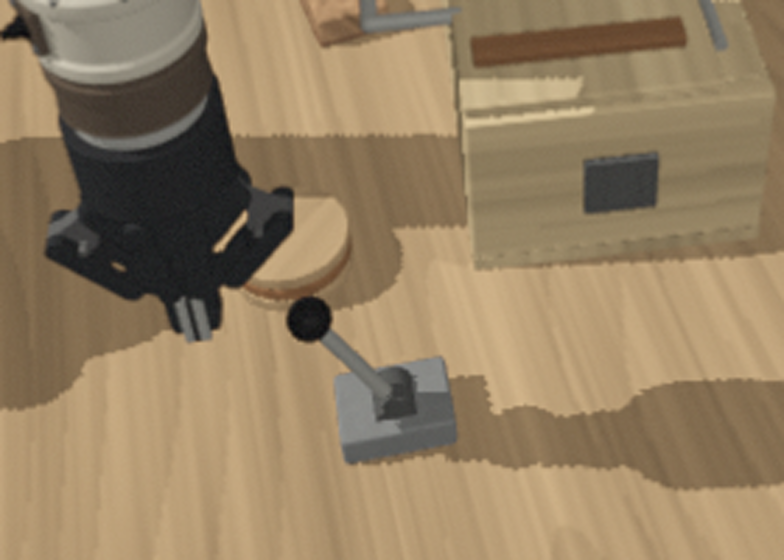

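The closed gripper stands just on the robot side of the ball (310,318 in the zoom), level with it. The linkage elbows stick out wide, so I'll measure their profile because they could hit the raised flap.

Run:
```python
from h import *
from scipy.spatial.transform import Rotation as R
s=telemetry.read_state();q=s["orientation"];M=R.from_quat(np.r_[q[1:],q[0]]).as_matrix();p=s["tool_pos"]
vv,uu=np.mgrid[0:420,0:560]
Q=[]
for c in("side","scene"):
    im=optics.get_image(c)
    if c=="scene":save(im,"scene1")
    X=world(im,np.c_[uu.ravel(),vv.ravel()],im["depth"].ravel())
    X=X[(np.abs(X[:,0]-p[0])<.1)&(np.abs(X[:,1]-p[1])<.07)&(X[:,2]>.09)&(X[:,2]<.33)]
    L=(X-p)@M
    L=L[~((L[:,1]>-.03)&(np.abs(L[:,0])>.035))]
    print(c)
    for a in np.arange(-.15,.02,.01):
        k=L[(L[:,1]>a)&(L[:,1]<=a+.01)]
        if len(k):print("behind TCP %.0f..%.0f"%(-a*1e3,-a*1e3-10),len(k),"x",k[:,0].min().round(3),k[:,0].max().round(3),"z",k[:,2].min().round(3),k[:,2].max().round(3))
```

```text
side
behind TCP 150..140 91 x -0.036 0.036 z -0.039 0.005
behind TCP 140..130 87 x -0.042 0.039 z -0.015 0.006
behind TCP 130..120 270 x -0.046 0.042 z -0.023 0.006
behind TCP 120..110 478 x -0.061 0.058 z -0.023 0.011
behind TCP 110..100 463 x -0.062 0.06 z -0.02 0.011
behind TCP 100..90 304 x -0.062 0.055 z -0.02 0.006
behind TCP 90..80 261 x -0.053 0.049 z -0.02 0.011
behind TCP 80..70 342 x -0.043 0.039 z -0.016 0.011
behind TCP 70..60 207 x -0.038 0.034 z -0.016 0.007
behind TCP 60..50 65 x -0.023 0.018 z -0.014 0.005
behind TCP 50..40 88 x -0.014 0.012 z -0.013 0.001
behind TCP 40..30 86 x -0.014 0.013 z -0.013 0.003
behind TCP 30..20 56 x -0.014 0.012 z -0.013 0.006
behind TCP 20..10 4 x -0.002 0.005 z -0.011 -0.007
scene
behind TCP 150..140 35 x -0.019 0.041 z -0.002 0.039
behind TCP 140..130 60 x -0.037 0.045 z -0.009 0.014
behind TCP 130..120 140 x -0.038 0.053 z -0.003 0.021
behind TCP 120..110 165 x -0.054 0.064 z -0.012 0.021
behind TCP 110..100 145 x -0.058 0.064 z -0.011 0.018
behind TCP 100..90 103 x -0.056 0.057 z -0.008 0.021
behind TCP 90..80 97 x -0.042 0.048 z -0.013 0.018
behind TCP 80..70 113 x -0.036 0.04 z -0.011 0.016
behind TCP 70..60 60 x -0.028 0.031 z -0.007 0.016
behind TCP 60..50 27 x -0.008 0.016 z -0.004 0.014
behind TCP 50..40 36 x -0.009 0.016 z -0.005 0.013
behind TCP 40..30 34 x -0.01 0.016 z -0.006 0.014
behind TCP 30..20 25 x -0.01 0.015 z -0.002 0.013
```

Run:
```python
from h import *
s=telemetry.read_state();p=s["tool_pos"];print(p)
for c in("side","scene"):
    im=optics.get_image(c)
    print(c,proj(im,[p,p-[0,0,.011],p+[0,0,.008],p+[0,0,.05]]).round(1).tolist())
    pr=proj(im,[p])[0].astype(int)
    if c=="side":
        for (u,v) in [(150,338),(147,334),(152,330),(150,325)]: print(u,v,world(im,[(u,v)])[0].round(3),im["color"][v,u])
    cc=im["color"][pr[1]-50:pr[1]+40,pr[0]-60:pr[0]+60].copy()
    cc=cv2.resize(cc,(720,540),interpolation=0)
    cv2.circle(cc,(360,300),4,(255,0,0),1)
    cv2.imwrite(f"pics/t_{c}.png",cc[:,:,::-1])
```

```text
[ 0.37823885 -0.23649818  0.11228391]
side [[155.4, 342.4], [156.6, 346.7], [154.6, 339.3], [150.0, 322.1]]
150 338 [ 0.373 -0.248  0.14 ] [72 73 67]
147 334 [ 0.371 -0.248  0.151] [119 117 112]
152 330 [ 0.379 -0.249  0.158] [117 116 111]
150 325 [ 0.378 -0.249  0.17 ] [65 64 63]
scene [[315.4, 116.2], [315.2, 119.5], [315.5, 113.7], [316.5, 100.5]]
```

View pics/t_side.png

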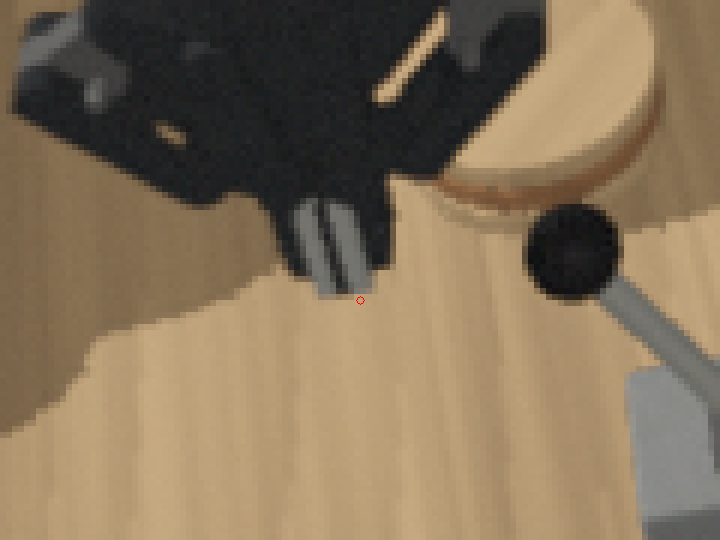

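View pics/t_scene.png

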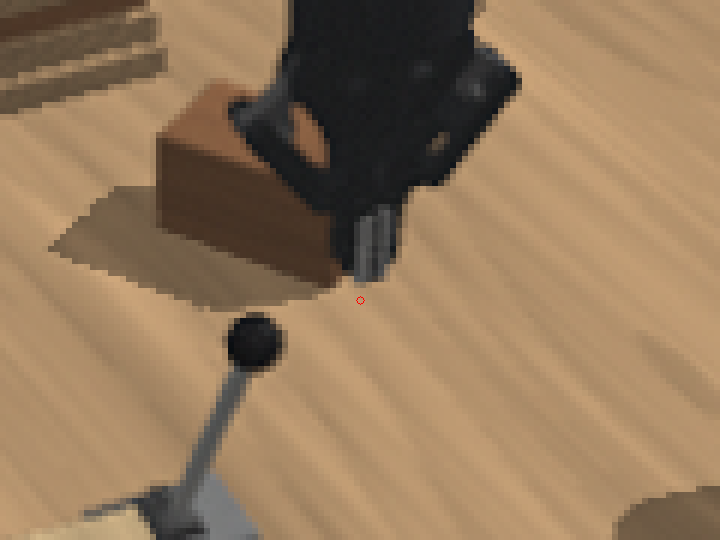

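```bash
cat >> h.py <<'E'
def ray(im,uv):
    a=world(im,[uv],[0.0])[0];b=world(im,[uv],[1.0])[0];return a,(b-a)/np.linalg.norm(b-a)
def tri(rs):
    A=np.zeros((3,3));b=np.zeros(3)
    for o,d in rs: P=np.eye(3)-np.outer(d,d);A+=P;b+=P@o
    x=np.linalg.solve(A,b);return x,[np.linalg.norm(np.cross(x-o,d)) for o,d in rs]
E
python3 - <<'E'
from h import *
s=telemetry.read_state();print(s["tool_pos"],s["joints"],s["force"])
S=optics.get_image("side");C=optics.get_image("scene")
print("tip",tri([ray(S,(152.5,341.)),ray(C,(316.5,112.5))]))
u=(155-60+572/6,342-50+250/6);w=(315-60+254/6,116-50+341/6);print("ball",u,w,tri([ray(S,u),ray(C,w)]))
E
```

```text
[ 0.37841396 -0.23665199  0.1125024 ] [-5.58889193e-01  2.08452995e-01 -3.14996461e-01  1.04440415e+00
  2.46083376e-05  1.17010137e+00] [ 0.7380742  -0.57772256 -0.06294769]
tip (array([ 0.37433335, -0.23892278,  0.1209403 ]), [np.float64(0.0006078037145932074), np.float64(0.0006078037145931274)])
ball (190.33333333333331, 333.6666666666667) (297.3333333333333, 122.83333333333334) (array([ 0.43369141, -0.2368592 ,  0.11229369]), [np.float64(0.0008016246953434479), np.float64(0.0008016246953432797)])
```

Run:
```python
from h import *
s=telemetry.read_state();p=s["tool_pos"]
W=optics.get_image("wrist");save(W,"wrist1");print(p,proj(W,[p,p-[0,0,.011],p+[0,0,.025]]),-np.array(W["R"]).T@W["t"])
d=W["depth"];print(d.min(),d.max())
```

```text
[ 0.37808271 -0.23646487  0.11216803] [[273.06531302 248.84826621]
 [273.09135555 241.27936209]
 [272.99269109 269.95624161]] [ 0.39037354 -0.16182651  0.27227911]
0.0 0.3678916
```

View pics/wrist1.png

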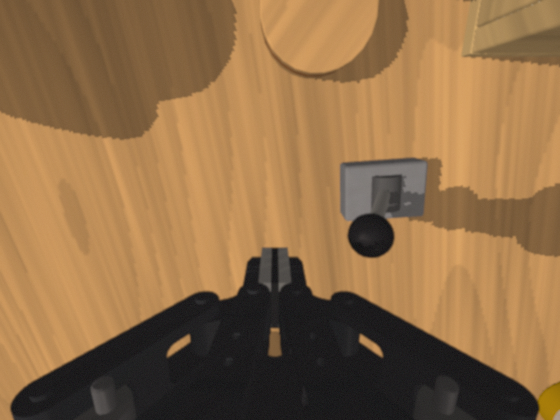

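Run:
```python
from h import *
s=telemetry.read_state();p=s["tool_pos"]
W=optics.get_image("wrist")
for v in range(244,300,6):
    print(v,[ (world(W,[(u,v)])[0]-p).round(3).tolist() for u in (268,281)])
for yy in(.011,-.011):
    print(proj(W,[p+[0,yy,z] for z in (-.011,0,.01,.02,.03)]).round(0).tolist())
# ball by wrist
print(tri([ray(W,(371,235)),ray(optics.get_image("side"),(190.3,333.7))]))
```

```text
244 [[-0.013, -0.046, -0.113], [0.0, -0.048, -0.112]]
250 [[-0.001, 0.012, 0.026], [0.006, 0.011, 0.026]]
256 [[-0.001, 0.011, 0.032], [0.006, 0.01, 0.032]]
262 [[-0.001, 0.011, 0.037], [0.005, 0.011, 0.038]]
268 [[-0.0, 0.011, 0.043], [0.005, 0.011, 0.044]]
274 [[-0.0, 0.011, 0.047], [0.005, 0.011, 0.049]]
280 [[-0.0, 0.011, 0.053], [0.005, 0.01, 0.052]]
286 [[-0.001, 0.009, 0.054], [0.005, 0.009, 0.055]]
292 [[0.0, 0.012, 0.063], [0.005, 0.011, 0.062]]
298 [[0.0, 0.012, 0.067], [0.005, 0.012, 0.067]]
[[270.0, 225.0], [270.0, 232.0], [270.0, 239.0], [270.0, 246.0], [269.0, 255.0]]
[[276.0, 257.0], [276.0, 265.0], [276.0, 274.0], [276.0, 283.0], [276.0, 294.0]]
(array([ 0.43415379, -0.23646344,  0.11285909]), [np.float64(0.001298285577068412), np.float64(0.0012982855770683364)])
```

All three cameras agree that the closed fingertips sit about 24 mm above the reported TCP z, though they should be 11 mm below it. I trust the cameras, because the block, ball and bar heights check out. I'll go 32 mm lower and push.

>>> {"api": "drive_tool", "payload": {"motion": "0 0 -20 0 1; 0 0 -32 0 1; 25 0 -32 0 1; 50 -2 -32 0 1; 75 -4 -32 0 1; 95 -5 -32 0 1; 105 -6 -32 0 1; 105 -6 -32 0 1"}}

```text
t: 4.05
tool_pos: [0.4826, -0.2419, 0.0788]
orientation: [0.705, -0.705, 0.056, -0.056]
force: [-0.4, -0.1, 1.1]
grip_width: 0.0001
```

Run:
```python
from h import *
s=telemetry.read_state();print(s["tool_pos"],s["force"])
im=optics.get_image("side");a=im["color"][260:420,120:320];cv2.imwrite("pics/side2z.png",cv2.resize(a,(750,600),interpolation=2)[:,:,::-1])
W=optics.get_image("wrist");save(W,"wrist2")
```

```text
[ 0.48255712 -0.2418671   0.07877424] [-0.41658474 -0.13171436  1.07743436]
```

View pics/side2z.png

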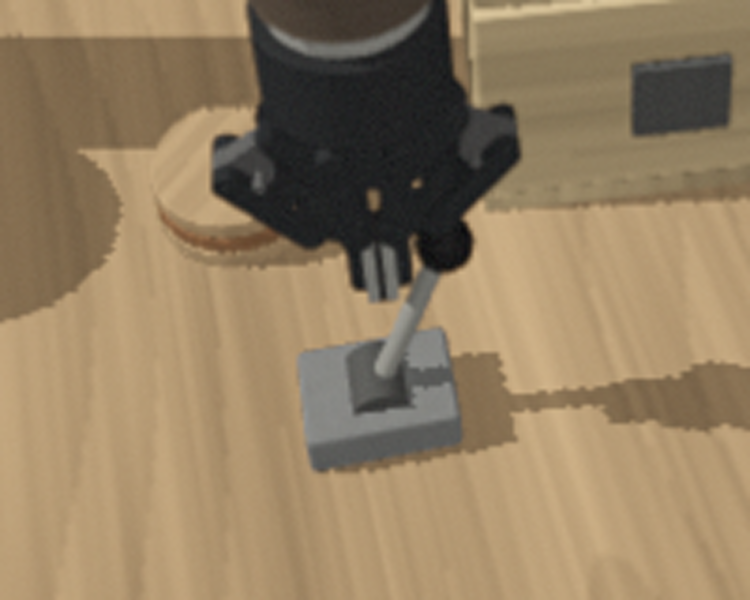

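The lever has passed upright (ball at 445,245 in the zoom) with the fingers against it. I'll continue slowly to the stop.

>>> {"api": "drive_tool", "payload": {"motion": "5 0 0 0 1; 10 -1 0 0 1; 15 -1 0 0 1; 18 -1 0 0 1; 21 -2 0 0 1; 21 -2 0 0 1"}}

```text
t: 4.9
tool_pos: [0.4964, -0.2431, 0.0787]
orientation: [0.705, -0.705, 0.061, -0.052]
force: [-18.3, 1.6, 12.1]
grip_width: -0.0003
```

Run:
```python
from h import *
s=telemetry.read_state();print(s["tool_pos"],s["force"])
im=optics.get_image("side");a=im["color"][260:420,120:320];cv2.imwrite("pics/side3z.png",cv2.resize(a,(750,600),interpolation=2)[:,:,::-1])
```

```text
[ 0.49641839 -0.24307239  0.07874712] [-18.34617475   1.63685115  12.05340029]
```

View pics/side3z.png

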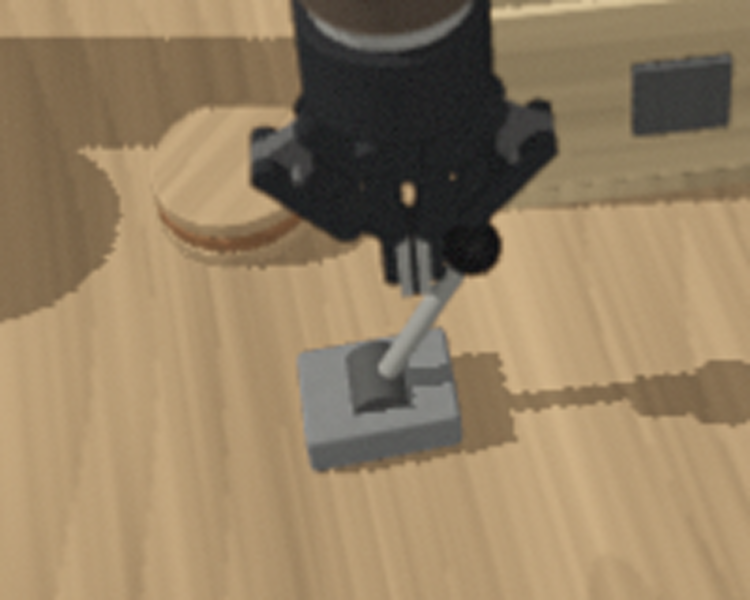

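The lever is on its stop: the arm is blocked 7 mm short and reads −18 N. I'll back off, lift, and set the gripper to about 12–20 mm so I can verify the lever and measure the linkage envelope.

>>> {"api": "drive_tool", "payload": {"motion": "-20 1 0 0 1; -50 2 0 0 1; -60 2 40 0 0.75; -60 2 80 0 0.75; -60 2 120 0 0.72; -60 2 140 0 0.72; -60 2 140 0 0.72"}}

```text
t: 5.82
tool_pos: [0.445, -0.2427, 0.2212]
orientation: [-0.704, 0.706, -0.054, 0.058]
force: [-0.3, -0.4, -0.2]
grip_width: 0.012
```

```bash
cat > prof.py <<'E'
from h import *
from scipy.spatial.transform import Rotation as R
vv,uu=np.mgrid[0:420,0:560]
def cloud(cams=("side","scene","wrist")):
    s=telemetry.read_state();q=s["orientation"];M=R.from_quat(np.r_[q[1:],q[0]]).as_matrix();p=s["tool_pos"]
    out=[]
    for c in cams:
        im=optics.get_image(c);d=im["depth"]
        X=world(im,np.c_[uu.ravel(),vv.ravel()],d.ravel());X=X[d.ravel()>.02]
        L=(X-p)@M;L=L[(np.abs(L[:,0])<.1)&(np.abs(L[:,2])<.06)&(L[:,1]>-.16)&(L[:,1]<.03)]
        out.append(L)
    return s,p,M,out
E
python3 - <<'E'
from prof import *
s,p,M,o=cloud();print(p,s["grip_width"],s["force"])
for c,L in zip("SCW",o):
    print(c,len(L))
    for a in range(-130,10,5):
        k=L[(L[:,1]*1e3>a)&(L[:,1]*1e3<=a+5)]
        if len(k)>3:print(" ",-a-5,len(k),(np.percentile(k[:,0],[2,98])*1e3).round(1),(np.percentile(k[:,2],[2,98])*1e3).round(1))
im=optics.get_image("side");save(im,"side4");col=im["color"].astype(int)
X=world(im,np.c_[uu.ravel(),vv.ravel()],im["depth"].ravel()).reshape(420,560,3)
m=(col.max(2)<60)&(X[...,2]>.08)&(X[...,2]<.135)&(X[...,0]>.4)&(X[...,0]<.6)&(X[...,1]<-.2)&(X[...,1]>-.28)
q=X[m];print("ball",len(q),q.mean(0),uu[m].mean(),vv[m].mean())
from scipy.optimize import least_squares
print(least_squares(lambda c:np.linalg.norm(q-c,axis=1)-.013,q.mean(0),loss='soft_l1',f_scale=.002).x)
E
```

```text
[ 0.44502715 -0.2426672   0.22116251] 0.01195792287367736 [-0.34645281 -0.38602289 -0.1623596 ]
S 4142
  125 160 [-42.2  39.7] [-16.4   3.8]
  120 294 [-45.1  41.6] [-21.8   2.4]
  115 281 [-54.   50.1] [-22.1   2.2]
  110 407 [-62.5  60.2] [-21.8   9.6]
  105 285 [-62.8  61. ] [-20.2  -1.5]
  100 229 [-60.2  57.2] [-19.6  -4.3]
  95 179 [-57.8  54.2] [-19.4  -5.4]
  90 197 [-54.2  51.5] [-19.1   6.3]
  85 181 [-51.4  48.1] [-19.3   9.5]
  80 131 [-48.9  45.6] [-19.    9.4]
  75 145 [-44.8  42.2] [-15.5   9.1]
  70 285 [-40.5  37.4] [-14.6   8. ]
  65 151 [-39.6  35.9] [-15.4   6. ]
  60 106 [-34.8  32.4] [-15.5   1.7]
  55 51 [-26.8  22.9] [-14.4   2.9]
  50 62 [-17.   17.9] [-13.2   7.5]
  45 59 [-20.4  17.2] [-13.6  -7.1]
  40 58 [-19.9  17. ] [-13.6   7.1]
  35 68 [-20.5  18. ] [-13.6   2.3]
  30 50 [-19.8  17.3] [-13.2   6.7]
  25 47 [-20.5  16.4] [-13.8  -7. ]
  20 45 [-17.3  13.6] [-13.3   7.3]
C 1697
  125 81 [-35.7  42.4] [-4.7 14.5]
  120 106 [-34.8  45.2] [-3.5 22.2]
  115 95 [-47.7  52.8] [ 0.5 21.5]
  110 135 [-57.4  63. ] [-8.6 20.4]
  105 103 [-57.8  64.3] [-3.5 20.4]

[... 797 characters left out ...]
4 18.2]
  90 5882 [-54.4  53.7] [-8.4 18.2]
  85 4992 [-51.5  50.6] [-9.8 18.1]
  80 3126 [-48.7  48. ] [-10.4  18.1]
  75 2324 [-45.9  44.9] [-10.7  17. ]
  70 3990 [-42.5  41.2] [-9.6 13.3]
  65 2406 [-40.2  39.3] [-7.4 14.3]
  60 1394 [-36.8  35.3] [-7.  14.4]
  55 617 [-28.1  30.6] [-4.6 14.6]
  50 661 [-15.1  13.6] [-9.8 12.8]
  45 271 [-18.8  16.8] [-9.5 12.3]
  40 408 [-19.8  18.3] [-2.7 12.2]
  35 320 [-19.6  18.2] [ 7.1 12.3]
  30 361 [-19.8  18. ] [-8.1 12.3]
  25 264 [-19.6  18. ] [ 7.3 12.2]
  20 223 [-18.5  16.8] [-8.8 12.3]
  15 83 [-12.5  11.3] [-1.2 12.1]
ball 163 [ 0.51964396 -0.25068816  0.11738288] 245.39877300613497 325.32515337423314
[ 0.52052249 -0.2449129   0.10937216]
```

View pics/side4.png

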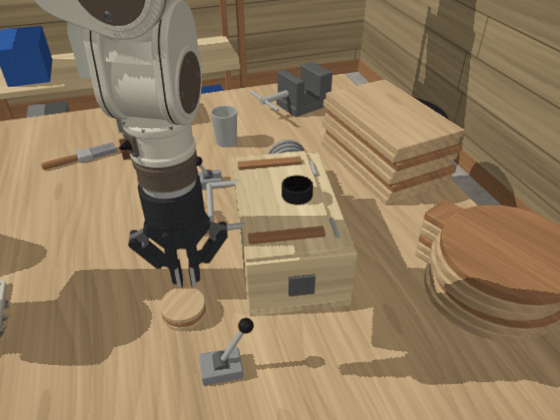

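The lever's ball moved to (0.5205, −0.245, 0.109), leaning fully away with z as expected, so the sander is off. Next I'll compute how far the flap can rise before the linkage touches it, as a function of where the bar sits between the pads.

Run:
```python
from prof import *
s,p,M,o=cloud();np.savez("cl.npz",S=o[0],C=o[1],W=o[2])
L=o[2];tip=L[np.abs(L[:,0])<.03][:,1];print("tip b",-np.percentile(tip,[99.9,99.5,99])*1e3)
for nm,L in zip("SCW",o):
  print(nm)
  L=L[L[:,1]<-.014]
  for c in (0,):
   for b0 in (18,20,22,24,26,30):
    r=[]
    for sg in(1,-1):
        x=sg*L[:,0]*1e3;h=-L[:,1]*1e3-b0
        ok=(x>15)&(x<75)
        x,h=x[ok],h[ok]
        def viol(th):
            n=h*np.cos(th)-x*np.sin(th);a=x*np.cos(th)+h*np.sin(th)
            k=(a>57)&(a<225)
            nn=n[k]; return np.sort(nn)[max(0,int(.003*len(nn)))] if k.sum()>20 else 99
        ths=np.radians(np.arange(25,75,.5))
        v=[viol(t) for t in ths]
        bad=[i for i in range(len(v)) if v[i]<4]
        r.append((np.degrees(ths[bad[0]]) if bad else 75, round(v[50],1)))
    print(b0,r)
```

```text
tip b [20.83453384 23.81641105 26.38327973]
S
18 [(np.float64(50.0), np.float64(3.9)), (np.float64(48.00000000000001), np.float64(1.5))]
20 [(np.float64(49.0), np.float64(2.7)), (np.float64(47.0), np.float64(0.2))]
22 [(np.float64(48.00000000000001), np.float64(1.4)), (np.float64(45.5), np.float64(-0.9))]
24 [(np.float64(47.0), np.float64(0.5)), (np.float64(44.5), np.float64(-1.9))]
26 [(np.float64(46.0), np.float64(-0.5)), (np.float64(43.5), np.float64(-2.9))]
30 [(np.float64(43.5), np.float64(-2.9)), (np.float64(41.5), np.float64(-5.3))]
C
18 [(np.float64(47.5), np.float64(0.9)), (np.float64(51.5), np.float64(5.3))]
20 [(np.float64(46.5), np.float64(-0.4)), (np.float64(50.0), np.float64(4.0))]
22 [(np.float64(45.0), np.float64(-1.7)), (np.float64(49.0), np.float64(2.7))]
24 [(np.float64(43.5), np.float64(-3.0)), (np.float64(48.00000000000001), np.float64(1.4))]
26 [(np.float64(43.5), np.float64(-2.6)), (np.float64(46.5), np.float64(0.1))]
30 [(np.float64(43.0), np.float64(-4.7)), (np.float64(45.0), np.float64(-1.8))]
W
18 [(np.float64(48.5), np.float64(2.3)), (np.float64(49.5), np.float64(3.4))]
20 [(np.float64(47.5), np.float64(1.1)), (np.float64(48.5), np.float64(2.2))]
22 [(np.float64(46.5), np.float64(-0.2)), (np.float64(47.5), np.float64(1.0))]
24 [(np.float64(45.5), np.float64(-1.4)), (np.float64(46.5), np.float64(-0.1))]
26 [(np.float64(44.0), np.float64(-2.6)), (np.float64(45.5), np.float64(-1.3))]
30 [(np.float64(42.0), np.float64(-4.7)), (np.float64(43.0), np.float64(-3.5))]
```

The linkage leaves only marginal clearance at 50° even with the bar near the fingertips, so I'll grip low and watch the wrist torque. Moving above the bar for a close look.

>>> {"api": "drive_tool", "payload": {"motion": "10 45 20 0 0; 25 90 20 0 0; 40 140 20 0 0; 55 190 20 0 0; 70 235 20 0 0; 78 278 20 0 0; 78 278 20 0 0; 78 278 20 0 0"}}

```text
t: 7.18
tool_pos: [0.521, 0.0359, 0.2386]
orientation: [-0.705, 0.705, -0.056, 0.055]
force: [0.4, -0.1, -0.5]
grip_width: 0.0425
```

Run:
```python
from prof import *
s,p,M,_=cloud(());print(p,M.round(3).tolist(),s["grip_width"])
W=optics.get_image("wrist");save(W,"wrist5");S=optics.get_image("side");save(S,"side5")
for nm,im in(("W",W),("S",S)):
    X=world(im,np.c_[uu.ravel(),vv.ravel()],im["depth"].ravel()).reshape(420,560,3)
    col=im["color"].astype(int)
    m=(X[...,2]>.13)&(X[...,2]<.16)&(np.ptp(col,axis=2)<25)&(X[...,0]<.6)&(X[...,0]>.47)&(abs(X[...,1])<.15)
    m&=(im["depth"]>.02)
    x=X[m];print(nm,len(x),x.min(0).round(3),x.max(0).round(3),np.percentile(x[:,2],[5,50,95,99]).round(4))
    print(cv2.minAreaRect((x[:,:2]*1000).astype(np.float32)))
    ux=np.array([np.cos(.155),-np.sin(.155)]);uy=np.array([np.sin(.155),np.cos(.155)])
    a=x[:,:2]@ux;b=x[:,:2]@uy
    k=a<a.min()+.011
    y=x[k];f=np.polyfit(y[:,1],y[:,0],1);print("bar slope->yaw deg",np.degrees(np.arctan(f[0])),"a range",a.min(),np.median(a[k]),"b",b[k].min(),b[k].max(), "z",np.percentile(y[:,2],[50,90,99]))
```

```text
[0.52102707 0.03587765 0.23856033] [[0.988, -0.001, 0.157], [-0.157, -0.001, 0.988], [-0.001, -1.0, -0.001]] 0.0425064682159354
W 3123 [ 0.508 -0.041  0.147] [0.596 0.11  0.154] [0.1489 0.1512 0.1526 0.1532]
((550.6068115234375, 33.127201080322266), (148.52603149414062, 66.43161010742188), 79.6634292602539)
bar slope->yaw deg 9.091962370272224 a range 0.5061367156595706 0.5114752871040864 b 0.04419608452861318 0.19151456767484593 z [0.1511751  0.15230475 0.15313845]
S 537 [ 0.505 -0.049  0.142] [0.591 0.105 0.154] [0.1449 0.1497 0.1522 0.153 ]
((548.2644653320312, 29.190414428710938), (154.66171264648438, 66.64158630371094), 81.81492614746094)
bar slope->yaw deg 8.647927202501162 a range 0.5037783496569596 0.5098095634027788 b 0.037570574754408836 0.18505487255978925 z [0.15003987 0.15198451 0.15297707]
```

View pics/wrist5.png

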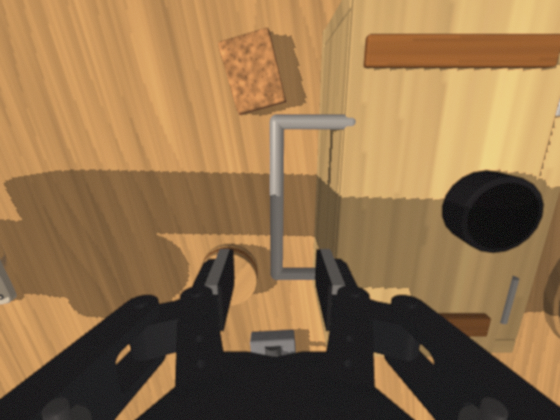

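The bar's rod runs from (277,120) to (278,275) in the wrist picture, centred between the open fingers. Its measured top of 0.152 m is as expected. Descending.

>>> {"api": "drive_tool", "payload": {"motion": "1 0 -50 0 0; 2 0 -95 0 0; 2 0 -116 0 0; 2 0 -116 0 0; 2 0 -116 0 0"}}

```text
t: 7.9
tool_pos: [0.5242, 0.0354, 0.1243]
orientation: [0.705, -0.705, 0.056, -0.057]
force: [-0.6, 0.3, -0.6]
grip_width: 0.0431
```

Run:
```python
from prof import *
s,p,M,o=cloud();print(p,s["grip_width"],s["force"],s["wrist_torque"])
S=optics.get_image("side");a=S["color"][100:300,120:380];cv2.imwrite("pics/side6z.png",cv2.resize(a,(780,600),interpolation=2)[:,:,::-1])
W=optics.get_image("wrist");save(W,"wrist6")
for L in o:
    k=(np.abs(L[:,2])<.016)&(np.abs(L[:,0])>.019)&(np.abs(L[:,0])<.042)&(L[:,1]<-.006)&(L[:,1]>-.06);print(k.sum(),np.percentile(L[k][:,1],[90,97,99]) if k.sum() else 0)
```

```text
[0.52421879 0.03536088 0.12430961] 0.04308614971177576 [-0.56145635  0.34517125 -0.55055706] [ 0.02532284 -0.01925222 -0.01733362]
205 [-0.02636588 -0.02251586 -0.02063969]
225 [-0.02704522 -0.02201195 -0.02075818]
3469 [-0.02876721 -0.02425032 -0.02210501]
```

View pics/side6z.png

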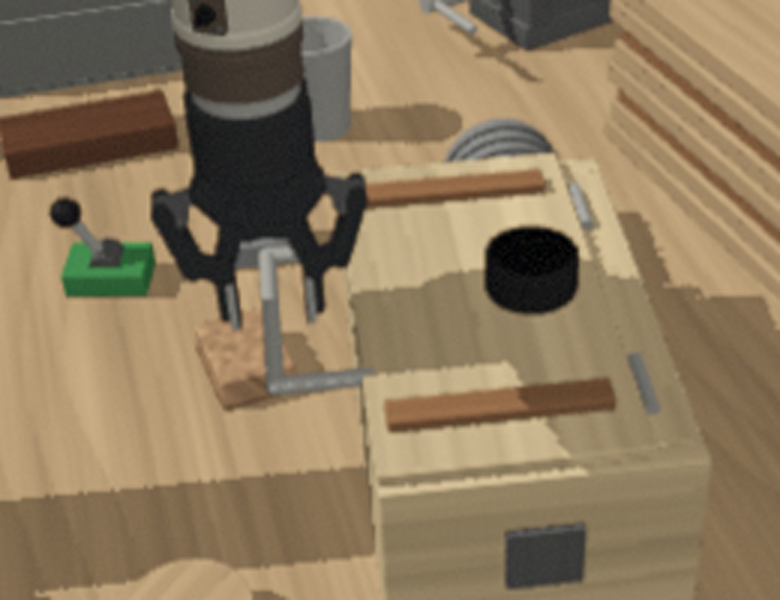

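View pics/wrist6.png

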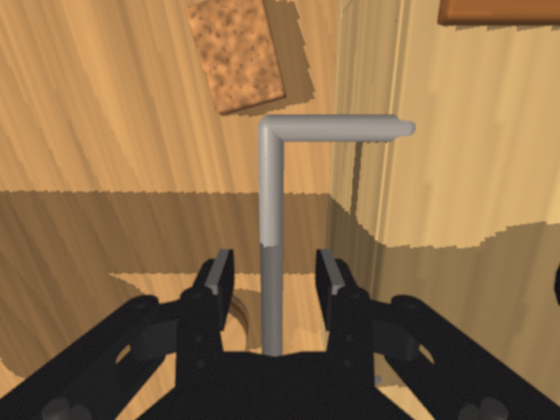

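Centred: the bar is at column 272, midway between the fingers at 232 and 318. Closing on it.

>>> {"api": "drive_tool", "payload": {"motion": "0 0 -1 0 1; 0 0 -1 0 1; 0 0 -1 0 1; 0 0 -1 0 1; 0 0 -1 0 1", "newtons": 50}}

```text
t: 8.78
tool_pos: [0.5227, 0.0363, 0.1221]
orientation: [0.705, -0.705, 0.056, -0.055]
force: [-4.2, 1.6, 3.4]
grip_width: 0.0099
```

Run:
```python
from prof import *
s=telemetry.read_state();print(s["tool_pos"],s["grip_width"],s["force"],s["wrist_torque"])
W=optics.get_image("wrist");save(W,"wrist7")
S=optics.get_image("side");a=S["color"][100:300,120:380];cv2.imwrite("pics/side7z.png",cv2.resize(a,(780,600),interpolation=2)[:,:,::-1])
```

```text
[0.52272356 0.03626882 0.12207803] 0.009889310617029587 [-4.15548661  1.60753457  3.4089149 ] [ 0.19085549  0.89833741 -0.01719516]
```

View pics/side7z.png

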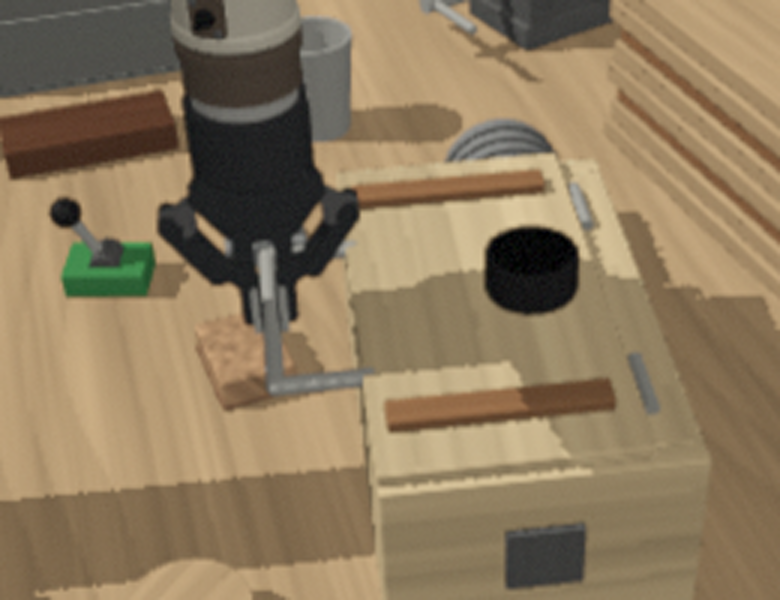

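View pics/wrist7.png

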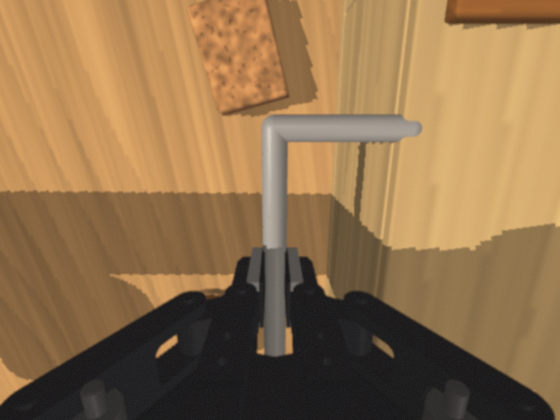

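The opening reads 9.9 mm on a 12 mm bar, and there is a slight upward force. The tips may be on the upper half of the bar, so I'll reopen, go 6 mm lower and close again.

>>> {"api": "drive_tool", "payload": {"motion": "0 0 0 0 0.4; 0 0 0 0 0.4; 1 0 -6 0 0.4; 1 0 -6 0 0.4; 1 0 -6 0 1; 1 0 -6 0 1; 1 0 -6 0 1; 1 0 -6 0 1", "newtons": 50}}

```text
t: 9.88
tool_pos: [0.5226, 0.0363, 0.1157]
orientation: [0.705, -0.705, 0.057, -0.055]
force: [-5.4, 0.1, 2.1]
grip_width: 0.0099
```

Run:
```python
from prof import *
s=telemetry.read_state();print(s["tool_pos"],s["grip_width"],s["force"],s["wrist_torque"])
W=optics.get_image("wrist");save(W,"wrist8")
```

```text
[0.52264177 0.03627302 0.11568644] 0.009855653372423641 [-5.41772525  0.08513625  2.06462176] [ 0.23294959  1.17626292 -0.02460764]
```

View pics/wrist8.png

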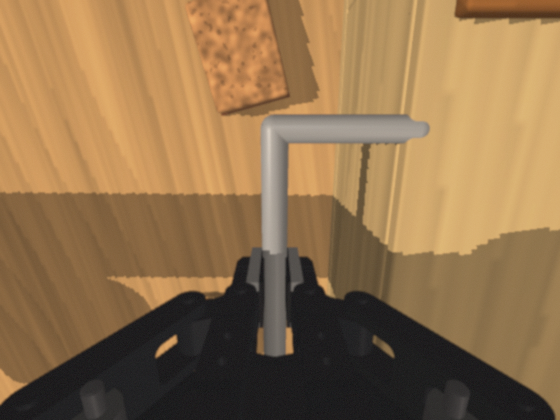

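The width is 9.9 mm at both heights, so it is only a reading bias and the first grip height was fine. I'll regrip 5 mm higher for linkage clearance and 2 mm nearer to relieve the side load.

>>> {"api": "drive_tool", "payload": {"motion": "0 0 0 0 0.4; 0 0 0 0 0.4; -2 0 5 0 0.4; -2 0 5 0 0.4; -2 0 5 0 1; -2 0 5 0 1; -2 0 5 0 1; -2 0 5 0 1", "newtons": 60}}

```text
t: 10.92
tool_pos: [0.5227, 0.036, 0.1214]
orientation: [0.705, -0.705, 0.056, -0.056]
force: [-0.5, -0.8, 2.4]
grip_width: 0.0096
```

Run:
```python
from prof import *
s=telemetry.read_state();p=s["tool_pos"];print(p,s["grip_width"],s["force"],s["wrist_torque"])
# arc plan: bar rel hinge (-225,+6) mm, z0
import math
r=math.hypot(225,6);a0=math.atan2(6,225);c,sn=math.cos(.157),-math.sin(.157)
for d in (10,20,30,35,40,43,46,48,50,52):
    t=math.radians(d)+a0
    f=225-r*math.cos(t);h=r*math.sin(t)-6
    print(d,"dx %.1f dy %.1f dz %.1f"%(f*c,f*sn,h))
```

```text
[0.52269035 0.03604738 0.12135656] 0.009576743890084852 [-0.52715669 -0.77794062  2.43331812] [-0.00410653 -0.03300996 -0.00074871]
10 dx 4.4 dy -0.7 dz 39.0
20 dx 15.4 dy -2.4 dz 76.6
30 dx 32.7 dy -5.2 dz 111.7
35 dx 43.6 dy -6.9 dz 128.0
40 dx 55.8 dy -8.8 dz 143.2
43 dx 63.7 dy -10.1 dz 151.8
46 dx 72.1 dy -11.4 dz 160.0
48 dx 77.9 dy -12.3 dz 165.2
50 dx 83.9 dy -13.3 dz 170.2
52 dx 90.1 dy -14.3 dz 175.0
```

>>> {"api": "drive_tool", "payload": {"motion": "1 0 10 0 1; 3 -0.5 25 0 1; 4.4 -0.7 39 0 1; 9 -1.4 58 0 1; 15.4 -2.4 76.6 0 1; 23.5 -3.7 94.5 0 1; 32.7 -5.2 111.7 0 1; 32.7 -5.2 111.7 0 1"}}

```text
t: 11.92
tool_pos: [0.5535, 0.0311, 0.2336]
orientation: [0.705, -0.705, 0.057, -0.055]
force: [-5.2, 1.1, -1.6]
grip_width: 0.0093
```

Run:
```python
from prof import *
s=telemetry.read_state();p=s["tool_pos"];print(p,s["grip_width"],s["force"],s["wrist_torque"])
S=optics.get_image("side");a=S["color"][40:300,120:420];cv2.imwrite("pics/side9z.png",cv2.resize(a,(690,598),interpolation=2)[:,:,::-1])
```

```text
[0.5535395  0.03112246 0.23355413] 0.009302503494237266 [-5.15632395  1.08608101 -1.64953956] [0.2880185  1.10280947 0.02049226]
```

View pics/side9z.png

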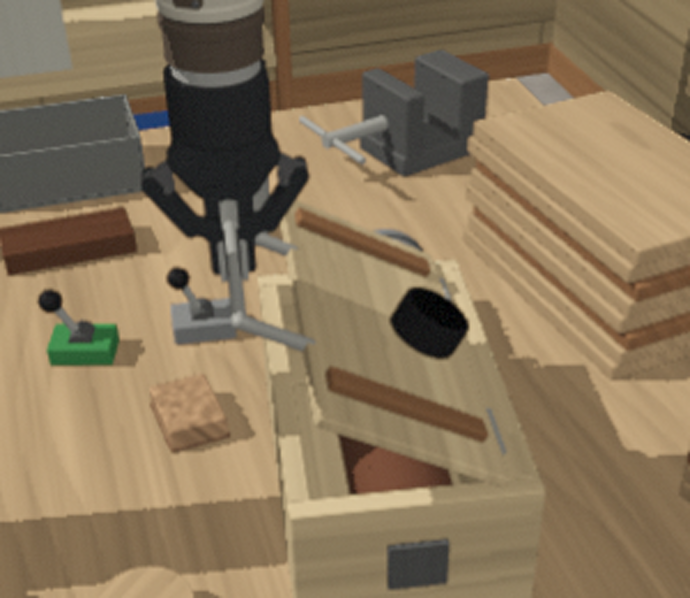

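>>> {"api": "drive_tool", "payload": {"motion": "5 -0.8 8 0 1; 10.9 -1.7 16.3 0 1; 17 -2.6 24 0 1; 23.1 -3.6 31.5 0 1; 23.1 -3.6 31.5 0 1"}}

```text
t: 12.6
tool_pos: [0.5746, 0.0278, 0.2643]
orientation: [0.705, -0.705, 0.058, -0.053]
force: [-9.5, 1.8, -0.0]
grip_width: 0.0091
```

```bash
cat > chk.py <<'E'
import sys
from prof import *
s=telemetry.read_state();p=s["tool_pos"];print("tcp",p.round(4),"w",s["grip_width"].round(4),"F",s["force"].round(2),"T",s["wrist_torque"].round(2),"t",s["t"])
S=optics.get_image("side");a=S["color"][40:240,150:420];cv2.imwrite(f"pics/{sys.argv[1]}.png",cv2.resize(a,(783,580),interpolation=2)[:,:,::-1])
W=optics.get_image("wrist");save(W,sys.argv[1]+"w")
h=np.array([.745,0,0]);ux=np.array([np.cos(.157),-np.sin(.157),0]);uy=np.array([np.sin(.157),np.cos(.157),0])
for nm,im in(("S",S),("C",optics.get_image("scene"))):
    X=world(im,np.c_[uu.ravel(),vv.ravel()],im["depth"].ravel());col=im["color"].reshape(-1,3).astype(int)
    a=(X-h)@ux;b=(X-h)@uy
    m=(im["depth"].ravel()>.02)&(a>-.15)&(a<-.02)&(abs(b)<.16)&(X[:,2]>.15)&(col[:,0]-col[:,2]>25)
    A=a[m];Z=X[m][:,2]
    if m.sum()<50: print(nm,"few");continue
    best=None
    rng=np.random.default_rng(0)
    for _ in range(400):
        i,j=rng.choice(len(A),2,False)
        if abs(A[i]-A[j])<.02: continue
        k=(Z[i]-Z[j])/(A[i]-A[j]);e=np.abs(Z-Z[i]-k*(A-A[i]))/np.hypot(1,k)<.002
        if best is None or e.sum()>best.sum(): best=e
    A2,Z2=A[best],Z[best];u=np.linalg.svd(np.c_[A2-A2.mean(),Z2-Z2.mean()],full_matrices=False)[2][0]
    print(nm,m.sum(),best.sum(),"flap angle deg",np.degrees(np.arctan(-u[1]/u[0])).round(2))
E
python3 chk.py c40
```

```text
Traceback (most recent call last):
  File "chk.py", line 3, in <module>
    s=telemetry.read_state();p=s["tool_pos"];print("tcp",p.round(4),"w",s["grip_width"].round(4),"F",s["force"].round(2),"T",s["wrist_torque"].round(2),"t",s["t"])
                                                                        ^^^^^^^^^^^^^^^^^^^^^
AttributeError: 'float' object has no attribute 'round'
```

```bash
sed -i 's/s\["grip_width"\].round(4)/round(s["grip_width"],4)/' chk.py; python3 chk.py c40
```

```text
tcp [0.5746 0.0278 0.2643] w 0.0091 F [-9.5   1.81 -0.03] T [0.45 2.44 0.01] t 12.6
S 4485 3187 flap angle deg 38.66
C 8201 6474 flap angle deg 38.24
```

View pics/c40.png

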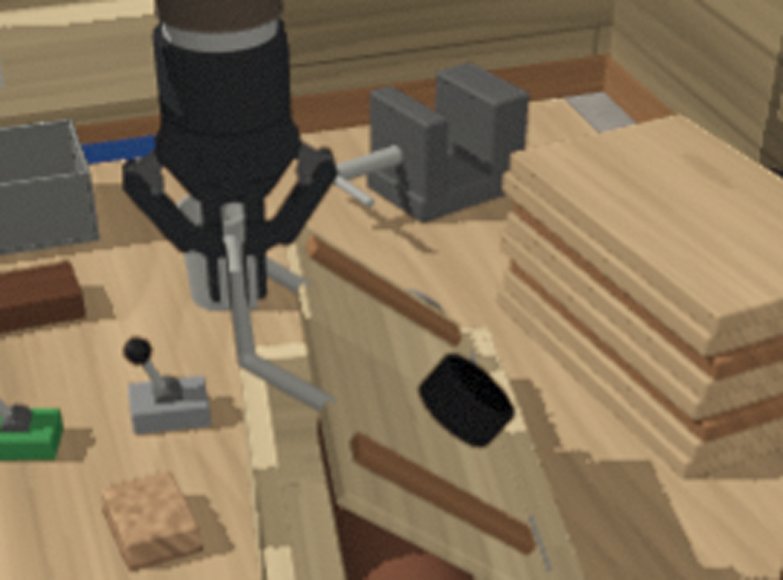

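View pics/c40w.png

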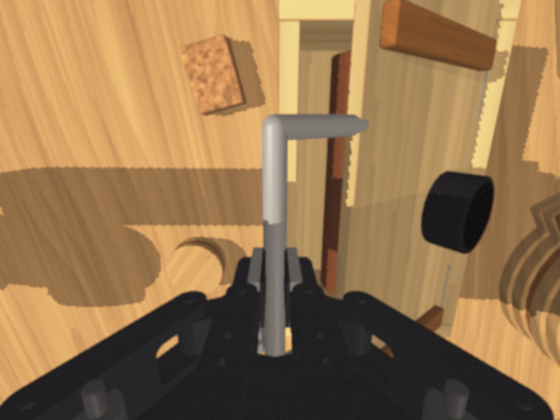

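Flap measures 38.5° against 40° commanded, so I'll check whether the bar is creeping toward the fingertips.

```bash
cat > barpos.py <<'E'
from prof import *
s,p,M,_=cloud(())
W=optics.get_image("wrist")
X=world(W,np.c_[uu.ravel(),vv.ravel()],W["depth"].ravel());L=((X-p)@M).reshape(420,560,3)*1e3
r=[]
for v in (150,170,190,210,225):
    k=L[v,262:290];k=k[W["depth"][v,262:290]>.02]
    near=k[(np.abs(k[:,0])<9)&(k[:,1]<0)]
    if len(near): r.append((v,near[:,1].min().round(1),near[:,0].mean().round(1),near[:,2].mean().round(1)))
print("bar top b (neg=behind TCP):",r)
# pad tips
for u in (252,258,291,297):
    col=L[:,u];d=W["depth"][:,u]
    ok=[v for v in range(235,300) if d[v]>.02 and -70<col[v,1]<-5 and abs(col[v,2])<20]
    if ok: print(u,ok[0],col[ok[0]].round(1),col[ok[1]].round(1))
E
python3 barpos.py
```

```text
bar top b (neg=behind TCP): [(150, np.float64(-28.1), np.float64(0.8), np.float64(60.6)), (170, np.float64(-29.1), np.float64(0.8), np.float64(51.5)), (190, np.float64(-27.4), np.float64(0.8), np.float64(42.2)), (210, np.float64(-27.5), np.float64(0.8), np.float64(32.3)), (225, np.float64(-27.8), np.float64(0.8), np.float64(24.7))]
252 251 [-10.3 -26.9  11.5] [-10.2 -28.5  11.7]
258 247 [ -7.6 -21.9  11.3] [ -7.6 -22.5  11.1]
291 247 [  9.2 -22.1  11.4] [  9.2 -23.2  11.4]
297 251 [ 12.  -25.7  10.9] [ 11.9 -27.5  11.3]
```

The bar centre is only about at the pad tips, 21.6 mm behind the TCP against 24.6 at the start. It rolls down the pads as it turns, because I pushed it on the robot-side pad. When raising, the load should be on the hinge-side pad instead, so that the rolling carries the bar deeper. I'll bias x toward the robot and raise a few degrees.

>>> {"api": "drive_tool", "payload": {"motion": "-5 0.8 1 0 1; -3 0.3 4.5 0 1; 0 -0.2 8.5 0 1; 4 -0.7 11.7 0 1; 4 -0.7 11.7 0 1"}}

```text
t: 13.42
tool_pos: [0.5833, 0.0263, 0.2748]
orientation: [-0.705, 0.705, -0.056, 0.056]
force: [6.4, -0.6, -11.6]
grip_width: 0.0094
```

```bash
python3 chk.py c43; python3 barpos.py
```

```text
tcp [0.5833 0.0263 0.2748] w 0.0094 F [  6.42  -0.64 -11.58] T [-0.   -1.05 -0.1 ] t 13.425
S 4130 2905 flap angle deg 42.06
C 7956 6291 flap angle deg 41.74
bar top b (neg=behind TCP): [(150, np.float64(-26.8), np.float64(0.8), np.float64(60.5)), (170, np.float64(-26.7), np.float64(1.0), np.float64(51.4)), (190, np.float64(-26.8), np.float64(1.0), np.float64(42.0)), (210, np.float64(-27.3), np.float64(0.9), np.float64(32.1)), (225, np.float64(-26.4), np.float64(0.8), np.float64(24.4))]
252 252 [-10.2 -27.9  11.5] [-10.2 -28.8  11.3]
258 247 [ -7.6 -22.4  11.6] [ -7.6 -22.7  11.2]
291 247 [  9.2 -22.   11.4] [  9.1 -23.   11.3]
297 252 [ 11.9 -27.3  11.1] [ 11.8 -28.8  11.3]
```

The flap is at 42° and the bar is still near the tips. Lowering with a push toward the hinge should roll the bar deeper, so I'll go down nearly to closed that way.

>>> {"api": "drive_tool", "payload": {"motion": "6 -1 -1.6 0 1; 1 0 -8.2 0 1; -11 1.8 -24 0 1; -22 3.5 -41 0 1; -31 5 -58.5 0 1; -39.5 6.3 -77 0 1; -46 7.3 -96 0 1; -50.5 8 -115.5 0 1; -53.5 8.4 -135.5 0 1; -53.5 8.4 -135.5 0 1"}}

```text
t: 14.88
tool_pos: [0.5235, 0.0358, 0.1387]
orientation: [0.705, -0.705, 0.059, -0.052]
force: [-10.1, -8.3, -2.4]
grip_width: 0.0091
```

```bash
python3 chk.py c4; python3 barpos.py
```

```text
tcp [0.5235 0.0358 0.1387] w 0.0091 F [-10.12  -8.34  -2.36] T [-0.46  1.9  -0.21] t 14.875
S 5602 4061 flap angle deg 4.08
C 7424 5383 flap angle deg 4.12
bar top b (neg=behind TCP): [(150, np.float64(-30.9), np.float64(0.8), np.float64(60.9)), (170, np.float64(-29.9), np.float64(0.8), np.float64(52.1)), (190, np.float64(-30.5), np.float64(0.6), np.float64(42.9)), (210, np.float64(-30.2), np.float64(0.6), np.float64(33.2)), (225, np.float64(-30.7), np.float64(0.5), np.float64(25.7))]
252 252 [-10.3 -27.8  11.4] [-10.2 -28.7  11.3]
258 247 [ -7.6 -21.8  11.3] [ -7.6 -23.1  11.3]
291 247 [  9.2 -21.1  11. ] [  9.1 -23.8  11.7]
297 252 [ 11.8 -28.4  11.7] [ 11.8 -28.4  11.1]
```

View pics/c4.png

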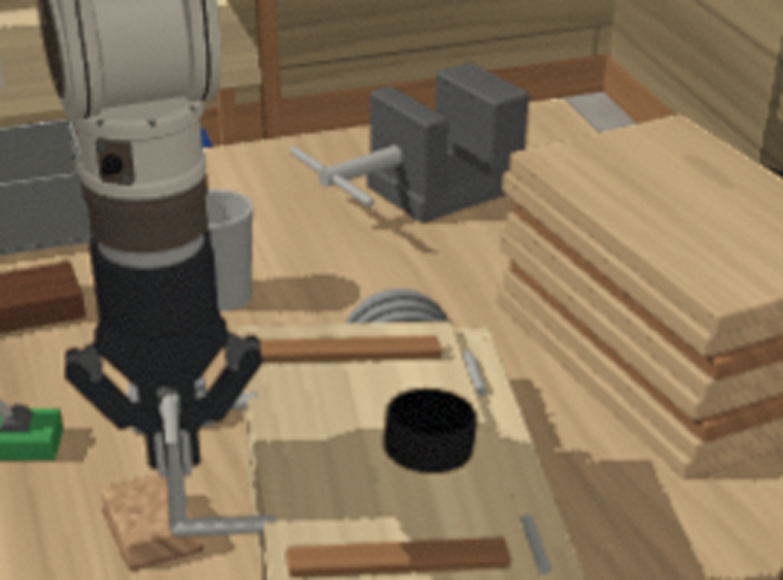

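The flap is at 4° and the bar is back at 24.5 mm, so the rolling model holds. I'll close it fully, then regrip about 3 mm deeper so the bar ends safely inside the pads.

>>> {"api": "drive_tool", "payload": {"motion": "-3 0.5 -10 0 1; -6 1 -18 0 1; -6 1 -18 0 1; -6 1 -18 0 0.4; -6 1 -18 0 0.4; -6 1 -22.5 0 0.4; -6 1 -22.5 0 0.4; -6 1 -22.5 0 1; -6 1 -22.5 0 1; -6 1 -22.5 0 1; -6 1 -22.5 0 1", "newtons": 60}}

```text
t: 16.45
tool_pos: [0.5226, 0.0359, 0.118]
orientation: [-0.705, 0.705, -0.056, 0.056]
force: [-1.1, -1.0, 0.4]
grip_width: 0.0097
```

```bash
python3 chk.py c0; python3 barpos.py
```

```text
tcp [0.5226 0.0359 0.118 ] w 0.0097 F [-1.08 -0.96  0.39] T [-0.04  0.11 -0.01] t 16.45
S 3750 2563 flap angle deg -0.03
C 6387 4876 flap angle deg -0.28
bar top b (neg=behind TCP): [(150, np.float64(-34.6), np.float64(0.8), np.float64(61.4)), (170, np.float64(-34.9), np.float64(0.8), np.float64(52.8)), (190, np.float64(-35.1), np.float64(0.8), np.float64(43.9)), (210, np.float64(-34.7), np.float64(0.8), np.float64(34.5)), (225, np.float64(-34.1), np.float64(0.8), np.float64(27.3))]
252 249 [-10.5 -24.2  11.4] [-10.4 -25.4  11.3]
258 247 [ -7.7 -21.1  11. ] [ -7.6 -22.1  10.9]
291 247 [  9.3 -20.9  10.9] [  9.1 -23.1  11.4]
297 249 [ 12.  -24.7  11.6] [ 12.  -25.6  11.4]
```

>>> {"api": "drive_tool", "payload": {"motion": "0.5 0 10 0 1; 1.5 -0.2 20 0 1; 4.4 -0.7 40 0 1; 9 -1.4 59.5 0 1; 15.4 -2.4 78.5 0 1; 23.5 -3.7 97 0 1; 32.7 -5.2 114.5 0 1; 43.6 -6.9 131.3 0 1; 55.8 -8.8 147 0 1; 55.8 -8.8 147 0 1"}}

```text
t: 17.9
tool_pos: [0.5783, 0.0271, 0.2657]
orientation: [0.705, -0.705, 0.056, -0.056]
force: [-2.6, 0.6, -3.0]
grip_width: 0.0095
```

```bash
python3 chk.py d40; python3 barpos.py
```

```text
tcp [0.5783 0.0271 0.2657] w 0.0095 F [-2.57  0.58 -3.02] T [ 0.01  0.59 -0.01] t 17.9
S 4330 3057 flap angle deg 40.01
C 8110 6451 flap angle deg 39.49
bar top b (neg=behind TCP): [(150, np.float64(-30.3), np.float64(0.8), np.float64(60.9)), (170, np.float64(-30.6), np.float64(0.8), np.float64(52.1)), (190, np.float64(-31.1), np.float64(0.8), np.float64(42.9)), (210, np.float64(-31.0), np.float64(0.6), np.float64(33.3)), (225, np.float64(-30.8), np.float64(0.8), np.float64(25.8))]
252 250 [-10.4 -25.4  11.3] [-10.3 -26.6  11.3]
258 247 [ -7.6 -21.6  11.2] [ -7.5 -23.3  11.4]
291 247 [  9.3 -21.5  11.1] [  9.2 -22.3  10.9]
297 250 [ 12.1 -24.6  10.9] [ 11.9 -26.6  11.3]
```

View pics/d40.png

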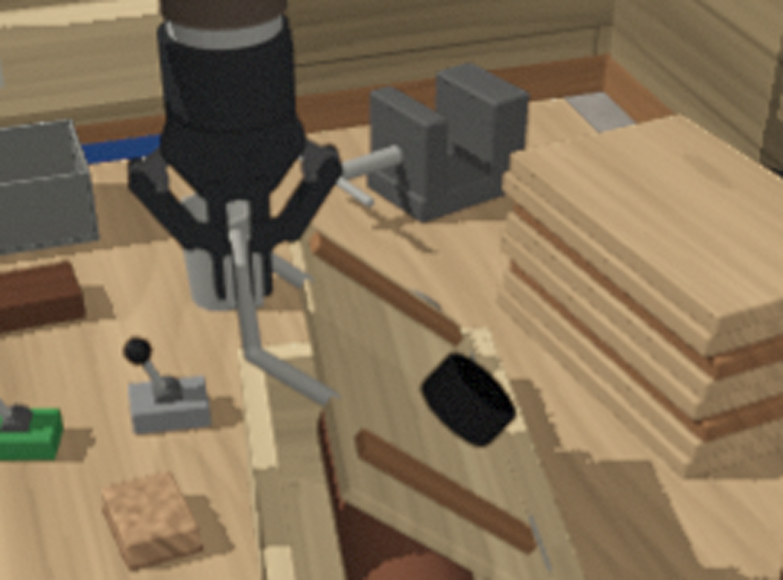

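This time the arm tracks exactly: flap 39.8°, tool force about 4 N, and the bar well inside the pads. On to 45–46°, watching the torque for linkage contact.

>>> {"api": "drive_tool", "payload": {"motion": "4 -0.6 4.5 0 1; 7.9 -1.3 8.9 0 1; 12 -1.9 13.2 0 1; 16.3 -2.6 17.4 0 1; 16.3 -2.6 17.4 0 1"}}

```text
t: 18.73
tool_pos: [0.5949, 0.0245, 0.2832]
orientation: [-0.705, 0.705, -0.056, 0.056]
force: [-5.0, 0.1, -1.4]
grip_width: 0.0092
```

```bash
python3 chk.py d46; python3 barpos.py|head -1
```

```text
tcp [0.5949 0.0245 0.2832] w 0.0092 F [-5.    0.14 -1.42] T [-0.07  1.27  0.01] t 18.725
S 3699 2518 flap angle deg 46.22
C 7630 6054 flap angle deg 45.86
bar top b (neg=behind TCP): [(150, np.float64(-30.5), np.float64(0.8), np.float64(60.8)), (170, np.float64(-30.0), np.float64(0.8), np.float64(51.9)), (190, np.float64(-29.8), np.float64(0.8), np.float64(42.6)), (210, np.float64(-29.6), np.float64(0.8), np.float64(33.0)), (225, np.float64(-30.4), np.float64(0.8), np.float64(25.7))]
```

View pics/d46.png

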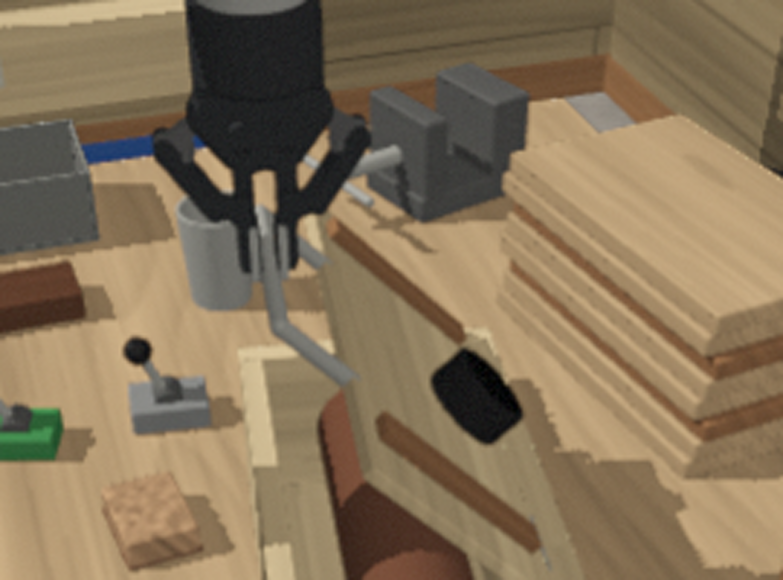

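View pics/d46w.png

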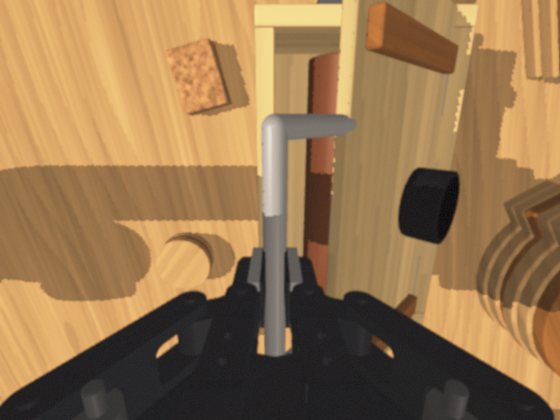

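46° with no sign of contact: torque stays in proportion to Fx. Next, 48°.

>>> {"api": "drive_tool", "payload": {"motion": "3 -0.5 2.8 0 1; 5.8 -0.9 5.4 0 1; 5.8 -0.9 5.4 0 1"}}

```text
t: 19.3
tool_pos: [0.6006, 0.0236, 0.2884]
orientation: [-0.705, 0.705, -0.056, 0.056]
force: [-6.0, -0.4, -0.9]
grip_width: 0.0096
```

```bash
python3 chk.py d48; python3 barpos.py|head -1
```

```text
tcp [0.6006 0.0236 0.2884] w 0.0096 F [-6.01 -0.45 -0.9 ] T [-0.02  1.42  0.01] t 19.3
S 3469 2340 flap angle deg 48.14
C 7445 5889 flap angle deg 47.85
bar top b (neg=behind TCP): [(150, np.float64(-30.0), np.float64(0.8), np.float64(60.9)), (170, np.float64(-29.9), np.float64(0.8), np.float64(52.0)), (190, np.float64(-30.0), np.float64(0.8), np.float64(42.7)), (210, np.float64(-29.8), np.float64(0.8), np.float64(33.1)), (225, np.float64(-30.0), np.float64(0.8), np.float64(25.6))]
```

Still clean at 48.0°. The last 2°.

>>> {"api": "drive_tool", "payload": {"motion": "3 -0.5 2.6 0 1; 6 -1 5.2 0 1; 6 -1 5.2 0 1; 6 -1 5.2 0 1"}}

```text
t: 20.0
tool_pos: [0.6061, 0.0227, 0.293]
orientation: [0.705, -0.705, 0.056, -0.055]
force: [-5.8, -0.9, -2.3]
grip_width: 0.0092
```

```bash
python3 chk.py d50; python3 barpos.py|head -1
python3 - <<'E'
from h import *
save(optics.get_image("scene"),"scene50");save(optics.get_image("side"),"side50")
E
```

```text
tcp [0.6061 0.0227 0.293 ] w 0.0092 F [-5.84 -0.94 -2.28] T [0.02 1.57 0.05] t 20.0
S 3257 2170 flap angle deg 49.92
C 7249 5723 flap angle deg 49.73
bar top b (neg=behind TCP): [(150, np.float64(-30.8), np.float64(0.8), np.float64(60.8)), (170, np.float64(-30.3), np.float64(0.8), np.float64(52.0)), (190, np.float64(-29.6), np.float64(1.1), np.float64(42.7)), (210, np.float64(-29.6), np.float64(1.1), np.float64(33.0)), (225, np.float64(-30.2), np.float64(0.8), np.float64(25.6))]
```

View pics/d50.png

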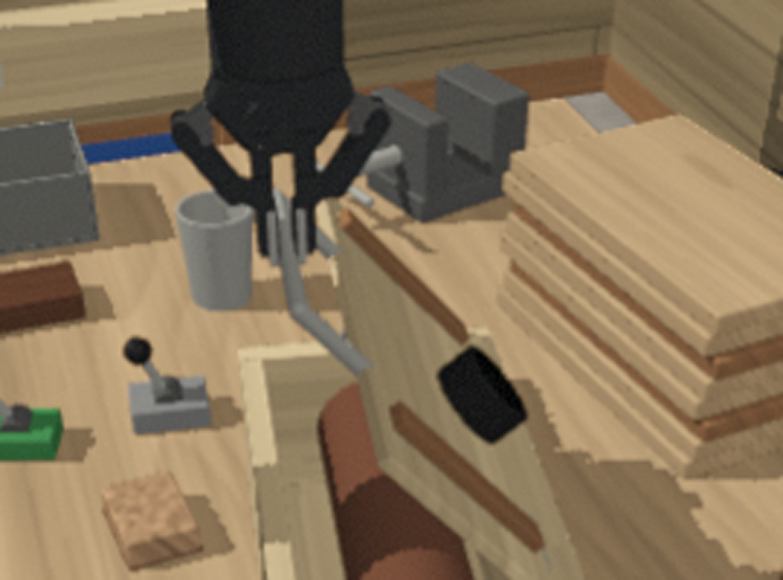

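View pics/scene50.png

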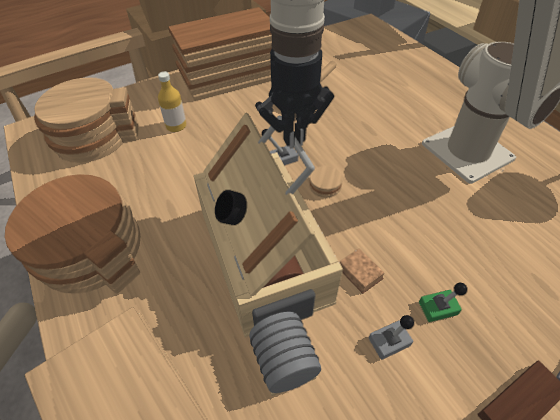

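View pics/side50.png

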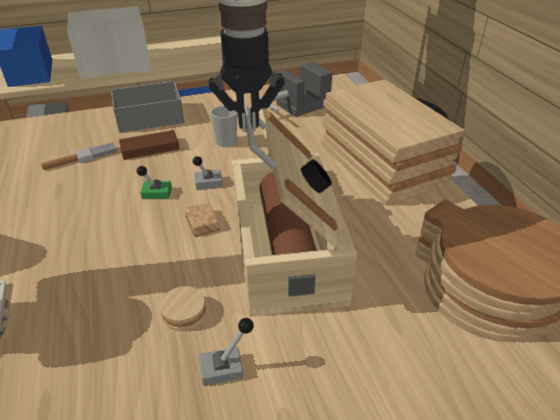

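The flap is at 49.8°, with the bar about 3 mm inside the pad tips. The long lever leans away (ball at 246,325). The short and green levers, cork block (202,218) and coasters (184,306) have not moved. One still-hold check, then I hand in.

>>> {"api": "drive_tool", "payload": {"motion": "0 0 0 0 1; 0 0 0 0 1; 0 0 0 0 1; 0 0 0 0 1; 0 0 0 0 1; 0 0 0 0 1"}}

```text
t: 21.05
tool_pos: [0.6061, 0.0227, 0.293]
orientation: [0.705, -0.705, 0.056, -0.055]
force: [-6.0, -0.7, -2.5]
grip_width: 0.0091
```

```bash
python3 chk.py d50b; python3 barpos.py|head -1; python3 -c "
from rig import arm
print(arm.finish_job())"
```

```text
tcp [0.6061 0.0227 0.293 ] w 0.0091 F [-6.02 -0.74 -2.46] T [ 0.08  1.56 -0.01] t 21.05
S 3252 2161 flap angle deg 50.04
C 7260 5725 flap angle deg 49.71
bar top b (neg=behind TCP): [(150, np.float64(-29.9), np.float64(0.8), np.float64(60.9)), (170, np.float64(-29.8), np.float64(0.8), np.float64(51.9)), (190, np.float64(-30.0), np.float64(1.0), np.float64(42.7)), (210, np.float64(-30.5), np.float64(1.0), np.float64(33.1)), (225, np.float64(-29.7), np.float64(0.8), np.float64(25.6))]
the job is handed in; nothing more can be done
None
```

I switched the sander off with the longer lever first, then gripped the guard by its steel bar, raised it to 50° and handed in at about 21 s while still holding it.

**Last checks**
- **Guard:** the two cameras measured 50.0° and 49.7°. The pose did not change over a 0.75 s hold, and the tool force was about 6.5 N.
- **Long lever:** it leans fully away, and it met its stop with about 18 N on the fingers before I backed off.
- **Other items:** the short lever, green look-alike, cork block and coasters look unmoved in the pictures; I did not measure them again.

**What went wrong or disagreed**
- **First raise:** at about 42° the bar had rolled down to the fingertips. I lowered the guard under control, gripped about 4 mm deeper and raised it again, with the switch already off throughout.
- **Fingertip position:** all three cameras put the fingertips about 20–25 mm above the reported TCP, not 11 mm below it. I went by the cameras.
- **Grip width:** the opening read 9–10 mm on the 12 mm bar.
- **Linkage clearance:** my estimate said the gripper's linkage might touch the flap at 46–47°, but forces and torques showed no contact up to 50°.

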